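# Swap the jars in the spice drawer

### The arm

A 6-joint arm with a two-finger parallel gripper is mounted at the origin on a cart in front of the work surface, level with it; the furniture and walls round the work are solid. World frame = base frame: x ahead of the robot, y to its left, z up, the work surface at z = 0. Lengths are in m, angles in degrees, forces in N, time in s.
With the tool pointing down it reaches from about 0.3 to 0.75 m from the base axis. Payload 8.5 kg.
Tool frame: the origin (TCP) lies on the front face of the gripper's body, between the roots of the fingers; the fingertips stand 73 mm ahead of it and the grasp point (between the pads) lies 54 mm ahead of it (r.tip_extent is the distance from the TCP to the fingertips, in m); z points along the fingers, y is the line along which they close (so a half turn about z gives the same grasp; the last joint's range is limited). The gripper opens to 85 mm and grips with 20 to 120 N. Pads are 22 mm wide; open, the fingers measure 114 mm over their backs; the gripper's body (76 mm by 85 mm) begins 54 mm behind the grasp point. The pads swing forward as they close: fully open they stand 13 mm farther back than shut.
Start: joints at [-76.507, 21.807, 74.336, -0, 83.858, -12.336], TCP at [0.24, -0.495, 0.304] pointing down, gripper open.
Joint ranges: [-178.18, 178.18], [-50.72, 133.34], [12.68, 142.11], [-81.47, 261.47], [9.98, 163.14], [-165.26, 165.26]. Speed limits (degrees/s): [136.94, 136.94, 180, 180, 180, 180].

### API

Orientations are given as a 3x3 rotation matrix whose columns are the frame's x, y, z axes.
In Python, from bench import r gives the robot as it stands.
- The arm moves only by the tool arm_command, never from a script. Its argument "plan" is a list of rows, each a list of 7 numbers: the shift along the tool's x, y, z scaled (see below), then the turn, a rotation vector about the tool's x, y, z scaled (see below), then the finger opening in mm, from 0 to 85.4. A call has 1 to 12 rows; each row shifts and turns the commanded pose from where the row before left it, along the tool's axes as they then stand; what a row does not reach is not made up. The controller multiplies each number of a shift by 0.02 m and each number of a turn by 90 degrees. A row lasts 1/10 s, in which the tool goes at most 50 mm and 8.59 degrees, less where a joint would pass 70% of its speed; a pose out of reach is approached as far as the arm can. A call with a number of a shift or a turn outside -1 to 1 is refused whole. A call with a gripper value outside its range is refused whole. The fingers move at their own pace and stop on an object; "squeeze" is the grip in N (left out, the last holds). Time passes only in rows, so rows that do not move let the fingers close. It gives the time, the measured TCP pose, the force, the opening and the grip force at its end, in the units of the state.
- r.state(): the state, without advancing time (a new reading comes with each control period).
- r.capture(name): name is "side" or "top" or "wrist"; returns a dict with "frame" (384x512x3 uint8, red, green, blue), "vfov" (degrees; the focal length in pixels is half the picture's height over the tangent of half this angle, whatever the lens; pixels are square), "cx", "cy" (the principal point, pixels), "origin" and "orientation" of the camera in the world; the wrist camera has in their place "hand_eye" (4x4, takes a point from camera to tool coordinates, whose origin is the TCP and whose axes are the flange's). Camera axes: x right, y down, z forward; pixel columns grow to the right and rows downward; lengths in m; the calibration is good to about 2 mm. A picture is of the moment at which its call begins: read the wrist's pose just before it. There is no depth.
- r.close_job(): hands the job in; it is judged then, once.
The state is a dict: "time_s": time; "joints": joint angles; "qd": joint speeds; "joint_torque": joint torques, N m; "eef_pos": TCP position; "eef_rot": TCP orientation; "ft_force": force on the tool from outside, world axes, zero at the start; "wrist_torque": the same for the moment, N m; "width": finger opening in m; "grasp_force": force on a finger pad.
Only numpy, scipy, OpenCV 4.12 (cv2) and the standard library are available. Lean on these libraries where they do the work, as an engineer would, in place of code of your own. Each camera call takes 0.05 s, during which the arm holds its last target. There are 200 camera calls.

### The job

Pull the drawer of the small wooden box on the worktop wide open, take out the salt shaker and stand it upright on the worktop right beside the pepper mill, no more than a hand's width away. Then stand the spice jar from the worktop in the drawer pocket where the salt was and push the drawer fully shut. Leave the honey jar standing in its own pocket, do not knock anything over, and leave the mill, the tin and the lemon where they are.

Things in the scene. Friction and masses are not known exactly. Their poses are not given: they have to be found in the camera images.
- spice_box: Fixed pale wooden box on the worktop, 180 mm deep (x), 220 mm wide (y), 145 mm high, open only at the front, which one drawer closes. Origin: centre of its underside. Its x axis points from the front to the back, z up, so the drawer slides out along its -x axis; the plain front panel lies at x = -90 mm when shut. Only its yaw and place vary.
- drawer (a joint): How far the drawer is open, in m: 0 is fully shut, 0.135 is the outer stop. It slides easily (about 2 N), stays where it is left and has no catch. It may begin up to 12 mm open. Its front panel is 216 mm wide, 15 mm thick, top edge 142 mm above the worktop; its sides and divider rise less than 40 mm above its floor. All the jars fit upright under the box's top.
- handle (a point): Middle of the drawer's steel bar handle; moves with the drawer. The bar is round, 10 mm thick, 90 mm long, level and parallel to the panel (along the box's y axis), 40 mm in front of the panel, 125 mm above the worktop, free above and below; each end bends back into the panel. Axes as spice_box.
- pocket_left (a point): Centre of the floor of the drawer's left pocket (box's +y side); moves with the drawer. The floor is 22 mm above the worktop. The pocket is 140 mm long (x) and 88 mm wide (y); a thin divider parts it from the right pocket, whose centre is 94 mm away. With the drawer fully out it lies 65 mm in front of the box's top board. Axes as spice_box.
- pocket_right (a point): The same for the right pocket (box's -y side).
- salt_shaker: White salt shaker with a domed grey cap, 44 mm across and 90 mm high, cap 34 mm across over the top 16 mm, 0.1 kg. It begins upright in one of the two drawer pockets, left or right at random, within 27 mm of the pocket's centre. Origin: centre of its underside, z up along it.
- honey: Honey jar with a pale lid, about 60 mm across and 99 mm high. It begins upright in the other drawer pocket and stays there. Origin: centre of its underside, z up.
- spice_jar: Glass spice jar with a broad screw lid, round, 46 mm across and 106 mm high, 0.11 kg, the only one on the worktop in front of the robot. Origin: centre of its underside, z up.
- pepper_mill: Wooden pepper mill, turned, 58 mm across and 170 mm high, standing loose on the worktop, nearer or farther than the spice jar. Origin: centre of its underside, z up. The salt belongs beside it: centres less than 150 mm apart (about 100 mm leaves room for a gripper).
- tin: Low round food tin, 87 mm across and 40 mm high, loose, a bystander. Origin: centre of its underside.
- lemon: Loose lemon, 83 mm long and 58 mm thick, a bystander lying at the front edge on the left. Origin: under its middle.
Mind the look-alikes: they are no part of the job. Leave any blue look-alike of the spice_jar alone.

How it is judged (in metres and radians):
On the way, in this order (a step that is already met when the one before it is completed fails the run):
1. the drawer is pulled open by at least 100 mm (value of joint drawer above 0.1 m), for 0.2 s.
2. the salt shaker stands on the worktop beside the pepper mill, released (height (world z) of salt_shaker between -0.012 and 0.012 m and angle between salt_shaker's own z axis and vertical below 0.15 rad and horizontal distance between salt_shaker and pepper_mill below 0.15 m and linear speed of salt_shaker below 0.03 m/s and contact force between salt_shaker and the fingers below 0.05 N), for 0.2 s.
3. the spice jar stands in the pocket that the salt left, released, the drawer still open (((x of spice_jar in the frame of pocket_left between -0.056 and 0.056 m and y of spice_jar in the frame of pocket_left between -0.032 and 0.032 m and z of spice_jar in the frame of pocket_left between -0.012 and 0.012 m and angle between each of spice_jar, honey's own z axis and vertical below 0.15 rad and x of honey in the frame of pocket_right between -0.056 and 0.056 m and y of honey in the frame of pocket_right between -0.032 and 0.032 m and z of honey in the frame of pocket_right between -0.012 and 0.012 m) or (x of spice_jar in the frame of pocket_right between -0.056 and 0.056 m and y of spice_jar in the frame of pocket_right between -0.032 and 0.032 m and z of spice_jar in the frame of pocket_right between -0.012 and 0.012 m and angle between each of spice_jar, honey's own z axis and vertical below 0.15 rad and x of honey in the frame of pocket_left between -0.056 and 0.056 m and y of honey in the frame of pocket_left between -0.032 and 0.032 m and z of honey in the frame of pocket_left between -0.012 and 0.012 m)) and contact force between spice_jar and the fingers below 0.05 N and value of joint drawer above 0.05 m), for 0.2 s.
4. the drawer is pushed shut (value of joint drawer below 0.008 m), for 0.2 s.
At the end, for the whole second after the job is handed in: Drawer shut to within 8 mm; spice jar and honey jar upright (within 0.15 rad) on the drawer floor, one in each pocket; salt shaker upright and at rest on the worktop with its centre within 150 mm of the pepper mill's; mill upright (height (world z) of salt_shaker between -0.012 and 0.012 m and angle between each of salt_shaker, pepper_mill's own z axis and vertical below 0.15 rad and horizontal distance between salt_shaker and pepper_mill below 0.15 m and linear speed of each of salt_shaker, spice_jar below 0.03 m/s and ((x of spice_jar in the frame of pocket_left between -0.056 and 0.056 m and y of spice_jar in the frame of pocket_left between -0.032 and 0.032 m and z of spice_jar in the frame of pocket_left between -0.012 and 0.012 m and angle between each of spice_jar, honey's own z axis and vertical below 0.15 rad and x of honey in the frame of pocket_right between -0.056 and 0.056 m and y of honey in the frame of pocket_right between -0.032 and 0.032 m and z of honey in the frame of pocket_right between -0.012 and 0.012 m) or (x of spice_jar in the frame of pocket_right between -0.056 and 0.056 m and y of spice_jar in the frame of pocket_right between -0.032 and 0.032 m and z of spice_jar in the frame of pocket_right between -0.012 and 0.012 m and angle between each of spice_jar, honey's own z axis and vertical below 0.15 rad and x of honey in the frame of pocket_left between -0.056 and 0.056 m and y of honey in the frame of pocket_left between -0.032 and 0.032 m and z of honey in the frame of pocket_left between -0.012 and 0.012 m)) and value of joint drawer below 0.008 m); the robot touches nothing.
It fails at once if the pepper mill is shifted by more than 40 mm or knocked over (distance of pepper_mill from where it was at the start of the episode above 0.04 m).
It fails at once if the tin is shifted by more than 40 mm (distance of tin from where it was at the start of the episode above 0.04 m).
It fails at once if the lemon is shifted by more than 40 mm (distance of lemon from where it was at the start of the episode above 0.04 m).
It fails at once if the salt shaker, spice jar or honey jar is knocked over (angle between any of salt_shaker, spice_jar, honey's own z axis and vertical above 0.9 rad).
It also fails if it takes over 72 s, if anything falls off the work surface, if the arm or the gripper's body presses on something with over 40 N, if the wrist force passes 120 N, or if a joint passes its speed limit or range.

## Working session

There is one attempt and no reset: what is moved stays moved. The work goes in short steps, Python scripts to look and compute and a tool call to move; the robot and the scene stay as the last step left them, time stands still between calls to the robot, and variables do not carry over. Pictures are saved under pics/ and viewed, at most 10 in all, crops included, and the job is handed in when it is done.

Besides the shell and the picture viewer there is one more tool, called as name(argument=value, ...), one argument or row to a line, values as JSON. arm_command: Moves the arm, as the interface text tells. Its arguments: {"type":"object","properties":{"plan":{"type":"array","items":{"type":"array","items":{"type":"number"}}},"squeeze":{"type":"number"}},"required":["plan"]}

```bash
mkdir -p pics; ls; cat > h.py <<'E'
import numpy as np, cv2
from bench import r
def cap(n,fn=None):
    s=r.state(); c=r.capture(n); f=c["frame"]
    if fn: cv2.imwrite("pics/"+fn,cv2.cvtColor(f,cv2.COLOR_RGB2BGR))
    if "hand_eye" in c:
        T=np.eye(4);T[:3,:3]=s["eef_rot"];T[:3,3]=s["eef_pos"];T=T@np.array(c["hand_eye"]);o,R=T[:3,3],T[:3,:3]
    else: o,R=np.array(c["origin"]),np.array(c["orientation"])
    return dict(f=192/np.tan(np.radians(c["vfov"]/2)),cx=c["cx"],cy=c["cy"],o=o,R=R,img=f)
def ray(c,u,v):
    d=c["R"]@np.array([(u-c["cx"])/c["f"],(v-c["cy"])/c["f"],1]);return d
def atz(c,u,v,z):
    d=ray(c,u,v);return c["o"]+d*(z-c["o"][2])/d[2]
def px(c,p):
    q=c["R"].T@(np.array(p)-c["o"]);return c["cx"]+c["f"]*q[0]/q[2],c["cy"]+c["f"]*q[1]/q[2]
E
python3 - <<'E'
from h import *
import pickle
for n in("side","top"):
    c=cap(n,n+".png");pickle.dump(c,open(n+".pkl","wb"));print(n,c["f"],c["cx"],c["cy"],c["o"],c["R"].round(3).tolist())
a=cv2.imread("pics/side.png");b=cv2.imread("pics/top.png")
cv2.imwrite("pics/top1.png",cv2.resize(b,(800,600),interpolation=cv2.INTER_CUBIC))
cv2.imwrite("pics/side1.png",cv2.resize(a,(800,600),interpolation=cv2.INTER_CUBIC))
s=r.state();print(s["eef_pos"],np.round(s["eef_rot"],3).tolist(),s["width"],s["time_s"])
E
```

```text
pics
side 348.5440001708961 256.1625420002872 190.9853999995822 [0.07174938 0.36482718 1.02974443] [[-0.551, -0.713, 0.434], [-0.834, 0.462, -0.301], [0.014, -0.528, -0.849]]
top 424.69513693577164 254.5511694636782 194.57394020591605 [0.44818406 0.0640933  1.17998126] [[-0.021, -0.994, 0.103], [-1.0, 0.019, -0.022], [0.02, -0.104, -0.994]]
[ 0.23957264 -0.49489961  0.303381  ] [[0.9, 0.436, -0.0], [0.436, -0.9, 0.001], [0.0, -0.001, -1.0]] 0.0857809804527983 0.1
```

View pics/top1.png

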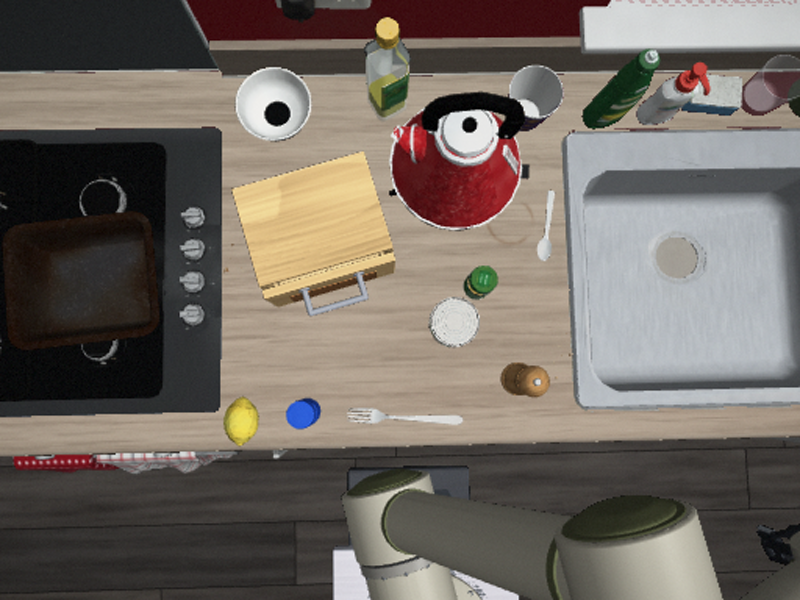

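View pics/side1.png

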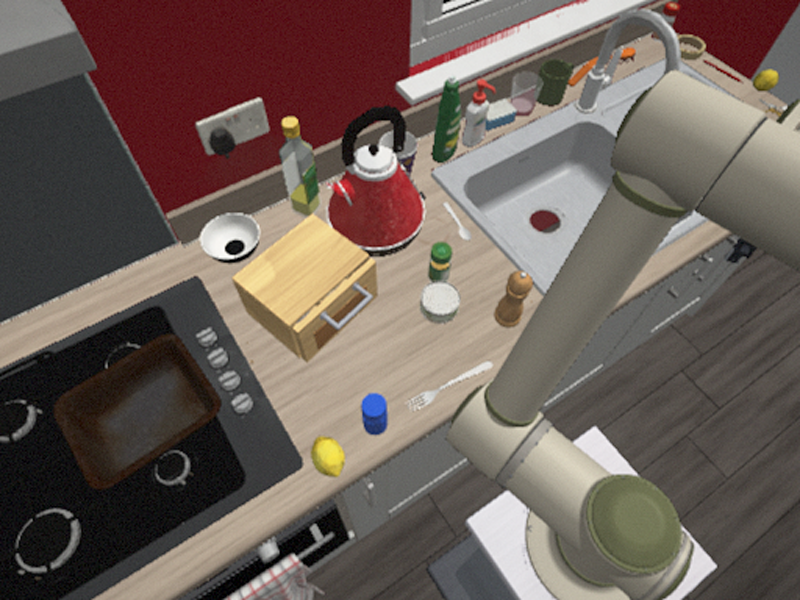

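The top view shows the box with its handle at about (336,300), white tin (455,322), mill (530,380), lemon (241,420), and kettle behind. Two things could be taken for the spice jar: the green-lidded jar at (482,281) and the blue-lidded one at (303,413). Blue is excluded, so I choose green and will check it in a crop.

```bash
python3 - <<'E'
from h import *
b=cv2.imread("pics/top.png")
crop=lambda x0,y0,w,h,k:cv2.resize(b[y0:y0+h,x0:x0+w],None,fx=k,fy=k,interpolation=cv2.INTER_CUBIC)
A=crop(140,90,125,120,4);B=crop(265,160,100,100,3)
o=np.zeros((480,800,3),np.uint8);o[:480,:500]=A;o[:300,500:]=B
cv2.imwrite("pics/crop1.png",o)
E
```

```text
(no output)
```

View pics/crop1.png

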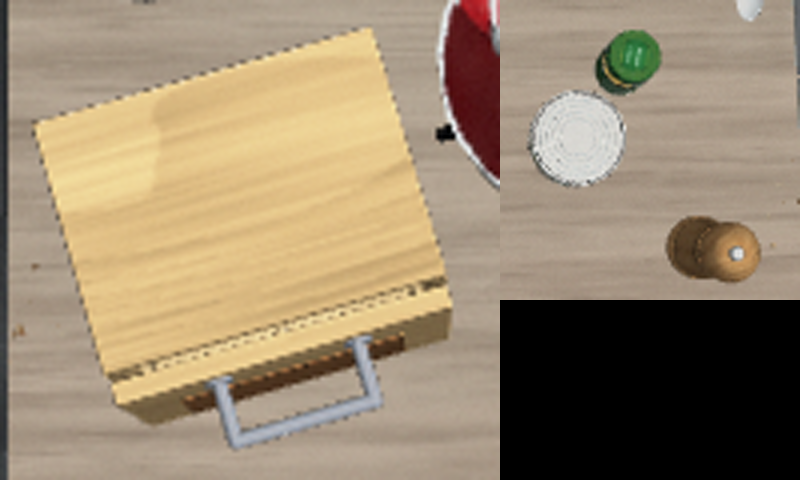

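The crop shows the green-lidded glass jar with its lid centre at crop (635,56), the mill knob at (737,254) and the tin at (577,138). The handle bar runs from (235,440) to (378,402). The top board corners are at (37,123), (372,30), (110,378) and (445,280).

```bash
python3 - <<'E'
from h import *
import pickle
c=pickle.load(open("top.pkl","rb"))
A=lambda U,V,z:atz(c,140+U/4-.4,90+V/4-.4,z)
B=lambda U,V,z:atz(c,265+(U-500)/3-.3,160+V/3-.3,z)
P={n:A(*q) for n,q in dict(bl=(37,123,.145),br=(372,30,.145),fl=(110,378,.145),fr=(445,280,.145),pl=(117,403,.142),pr=(452,306,.142),hl=(235,440,.125),hr=(378,402,.125)).items()}
P|={n:B(*q) for n,q in dict(jar=(635,56,.106),mill=(737,254,.17),tin=(577,138,.04)).items()}
for n,p in P.items():print(n,p.round(4))
for a,b in(("bl","br"),("fl","fr"),("pl","pr"),("hl","hr"),("fl","bl"),("fr","br")):
    d=P[b]-P[a];print(a,b,np.hypot(*d[:2]).round(4),np.degrees(np.arctan2(d[1],d[0])).round(2))
h=(P["hl"]+P["hr"])/2;print(h)
print(r.capture("wrist")["hand_eye"])
E
```

```text
bl [0.7458 0.2995 0.145 ]
br [0.8023 0.0908 0.145 ]
fl [0.5854 0.2544 0.145 ]
fr [0.6426 0.0483 0.145 ]
pl [0.5702 0.2507 0.142 ]
pr [0.6267 0.0442 0.142 ]
hl [0.5477 0.1806 0.125 ]
hr [0.5698 0.0914 0.125 ]
jar [ 0.5985 -0.102   0.106 ]
mill [ 0.4301 -0.1675  0.17  ]
tin [ 0.5344 -0.0573  0.04  ]
bl br 0.2162 -74.86
fl fr 0.2139 -74.5
pl pr 0.214 -74.7
hl hr 0.092 -76.09
fl bl 0.1667 15.71
fr br 0.1653 14.91
[0.55873609 0.13599707 0.125     ]
[[ 3.28592875e-04 -9.50503279e-01 -3.10714351e-01  7.96641183e-02]
 [ 9.99999945e-01  3.23294256e-04  6.85536608e-05  1.25691217e-04]
 [ 3.52916856e-05 -3.10714356e-01  9.50503334e-01 -6.95705728e-02]
 [ 0.00000000e+00  0.00000000e+00  0.00000000e+00  1.00000000e+00]]
```

arm_command(
  plan=[
    [0,0,0,0,0,-0.088,60],
    [0,0,0,0,0,-0.088,60],
    [0,0,0,0,0,-0.088,60],
    [0,0,0,0,0,-0.088,60],
    [0,0,0,0,0,-0.088,60],
    [0,0,0,0,0,-0.088,60],
    [0,0,0,0,0,-0.088,60],
    [0,0,0,0,0,-0.088,60],
    [0,0,0,0,0,-0.088,60],
    [0,0,0,0,0,-0.088,60],
  ],
)

```text
time_s: 1.15
eef_pos: [0.2396, -0.495, 0.3036]
eef_rot: [[-0.265, 0.964, -0.0], [0.964, 0.265, 0.001], [0.001, 0.0, -1.0]]
ft_force: [0.3, 0.0, -0.2]
width: 0.0601
grasp_force: 0.0
```

arm_command(
  plan=[
    [0.99,0.88,0,0,0,0,26],
    [0.99,0.88,0,0,0,0,26],
    [0.99,0.88,0,0,0,0,26],
    [0.99,0.88,0,0,0,0,26],
    [0.99,0.88,0,0,0,0,26],
    [0.99,0.88,0,0,0,0,26],
    [0.99,0.88,0,0,0,0,26],
    [0.99,0.88,0,0,0,0,26],
    [0.99,0.88,0,0,0,0,26],
    [0.99,0.88,0,0,0,0,26],
    [0.99,0.88,0,0,0,0,26],
    [0.99,0.88,0,0,0,0,26],
  ],
)

```text
time_s: 2.35
eef_pos: [0.3823, -0.2097, 0.3038]
eef_rot: [[-0.259, 0.966, -0.0], [0.966, 0.259, 0.0], [0.0, -0.0, -1.0]]
ft_force: [-0.4, 0.1, 0.3]
width: 0.026
grasp_force: 0.0
```

arm_command(
  plan=[
    [0.99,0.88,0,0,0,0,26],
    [0.99,0.88,0,0,0,0,26],
    [0.99,0.88,0,0,0,0,26],
    [0.99,0.88,0,0,0,0,26],
    [0.99,0.88,0,0,0,0,26],
    [0.99,0.88,0,0,0,0,26],
    [0.99,0.88,0,0,0,0,26],
    [0.99,0.88,0,0,0,0,26],
    [0.99,0.88,0,0,0,0,26],
    [0.99,0.88,0,0,0,0,26],
  ],
)

```text
time_s: 3.35
eef_pos: [0.5009, 0.0272, 0.3037]
eef_rot: [[-0.259, 0.966, -0.0], [0.966, 0.259, 0.0], [0.0, -0.0, -1.0]]
ft_force: [0.0, -0.4, 0.7]
width: 0.0262
grasp_force: 0.0
```

```bash
cat >> h.py <<'E'
def go(x,y,z,R=None,p=None):
    s=r.state();R=np.array(s["eef_rot"]) if R is None else R
    p=np.array(s["eef_pos"]) if p is None else p
    d=R.T@(np.array([x,y,z])-p)/.02;n=int(np.ceil(abs(d).max()-.02));print("total",d.round(2),"rows",n,"each",(d/n).round(3));return np.array([x,y,z])
E
python3 - <<'E'
from h import *
c=cap("wrist","w1.png")
print("expected handle px",px(c,(.5477,.1806,.125)),px(c,(.5698,.0914,.125)))
p=go(.559,.136,.26);go(.559,.136,.179,p=p)
cv2.imwrite("pics/w1b.png",cv2.resize(cv2.imread("pics/w1.png"),(640,480)))
E
```

```text
expected handle px (np.float64(375.99418436615366), np.float64(-0.22984991519010123)) (np.float64(359.60151434473914), np.float64(132.02874578481726))
total [4.39 4.14 2.19] rows 5 each [0.877 0.829 0.439]
total [-0.01 -0.    4.05] rows 5 each [-0.001 -0.001  0.81 ]
```

View pics/w1b.png

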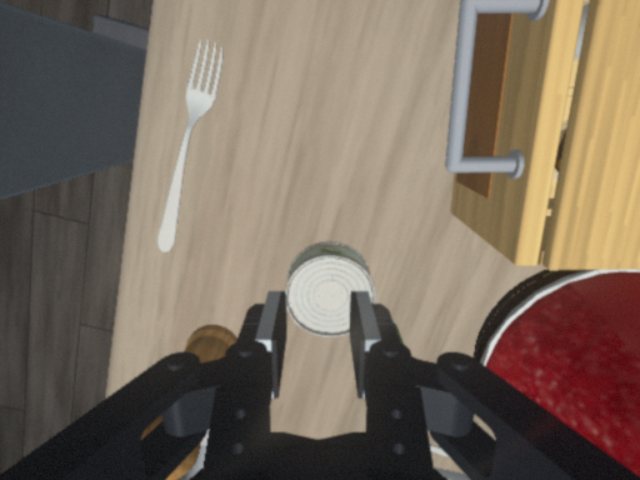

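The wrist view shows the near handle corner at (455,168), which is (364,134) full-res against a predicted (360,132). The handle estimate holds.

arm_command(
  plan=[
    [0.88,0.83,0.44,0,0,0,26],
    [0.88,0.83,0.44,0,0,0,26],
    [0.88,0.83,0.44,0,0,0,26],
    [0.88,0.83,0.44,0,0,0,26],
    [0.88,0.83,0.44,0,0,0,26],
    [0,0,0,0,0,0,26],
    [0,0,0,0,0,0,26],
  ],
)

```text
time_s: 4.1
eef_pos: [0.5578, 0.1325, 0.2596]
eef_rot: [[-0.26, 0.966, -0.001], [0.966, 0.26, -0.0], [0.0, -0.001, -1.0]]
ft_force: [-0.7, -0.1, -0.2]
width: 0.0261
grasp_force: 0.0
```

```bash
python3 - <<'E'
from h import *
c=cap("wrist","w2.png");print(r.state()["eef_pos"])
go(.559,.136,.179)
cv2.imwrite("pics/w2b.png",cv2.resize(cv2.imread("pics/w2.png"),(640,480)))
E
```

```text
[0.55775624 0.13208222 0.26000936]
total [0.17 0.11 4.05] rows 5 each [0.035 0.022 0.81 ]
```

View pics/w2b.png

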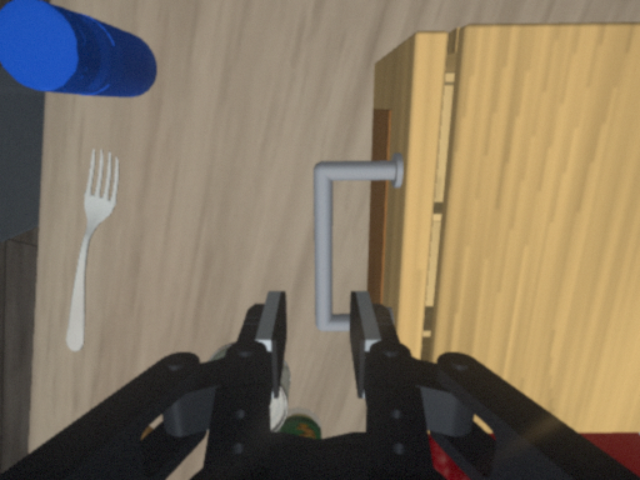

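The handle bar lies at x≈323 in the picture, midway between the fingers (283 and 352) and parallel to them. Descending.

arm_command(
  plan=[
    [0.03,0.02,0.81,0,0,0,26],
    [0.03,0.02,0.81,0,0,0,26],
    [0.03,0.02,0.81,0,0,0,26],
    [0.03,0.02,0.81,0,0,0,26],
    [0.03,0.02,0.81,0,0,0,26],
    [0,0,0,0,0,0,26],
    [0,0,0,0,0,0,5],
    [0,0,0,0,0,0,5],
    [0,0,0,0,0,0,5],
    [0,0,0,0,0,0,5],
  ],
  squeeze=25,
)

```text
time_s: 5.15
eef_pos: [0.5594, 0.1355, 0.1799]
eef_rot: [[-0.259, 0.966, 0.002], [0.966, 0.259, -0.001], [-0.001, 0.001, -1.0]]
ft_force: [-1.4, -3.9, 4.0]
width: 0.0091
grasp_force: 24.8
```

arm_command(
  plan=[
    [0,-0.3,0,0,0,0,5],
    [0,-0.62,0,0,0,0,5],
    [0,-0.62,0,0,0,0,5],
    [0,-0.62,0,0,0,0,5],
    [0,-0.62,0,0,0,0,5],
    [0,-0.62,0,0,0,0,5],
    [0,-0.62,0,0,0,0,5],
    [0,-0.62,0,0,0,0,5],
    [0,-0.62,0,0,0,0,5],
    [0,-0.62,0,0,0,0,5],
    [0,-0.62,0,0,0,0,5],
    [0,0,0,0,0,0,5],
  ],
)

```text
time_s: 6.35
eef_pos: [0.4344, 0.101, 0.1799]
eef_rot: [[-0.259, 0.966, 0.006], [0.966, 0.259, -0.003], [-0.004, 0.005, -1.0]]
ft_force: [4.2, -11.4, 3.2]
width: 0.009
grasp_force: 26.5
```

arm_command(
  plan=[
    [0,0,0,0,0,0,5],
    [0,0,0,0,0,0,5],
    [0,0,0,0,0,0,30],
    [0,0,0,0,0,0,30],
    [0,0,0,0,0,0,30],
    [0,0,-1,0,0,0,30],
    [0,0,-1,0,0,0,30],
    [0,0,-1,0,0,0,40],
    [0,0,-1,0,0,0,60],
    [0,0,-1,0,0,0,60],
    [0,0,-1,0,0,0,60],
    [0,0,0,0,0,0,60],
  ],
)

```text
time_s: 7.55
eef_pos: [0.4339, 0.1026, 0.3008]
eef_rot: [[-0.26, 0.966, 0.004], [0.966, 0.26, 0.0], [-0.001, 0.004, -1.0]]
ft_force: [0.1, -0.3, 0.6]
width: 0.0603
grasp_force: 0.0
```

```bash
python3 - <<'E'
from h import *
import pickle
print(r.state()["eef_pos"])
c=cap("top","t2.png");pickle.dump(c,open("t2.pkl","wb"))
w=cap("wrist","w3.png");pickle.dump(w,open("w3.pkl","wb"))
a=cv2.resize(c["img"][120:240,140:280],(560,480),interpolation=cv2.INTER_CUBIC)
o=np.zeros((480,800,3),np.uint8);o[:480,:560]=a
o[:180,560:]=cv2.resize(w["img"],(240,180))
cv2.imwrite("pics/t2b.png",o[:,:,::-1])
E
```

```text
[0.43391955 0.10255127 0.30082551]
```

View pics/t2b.png

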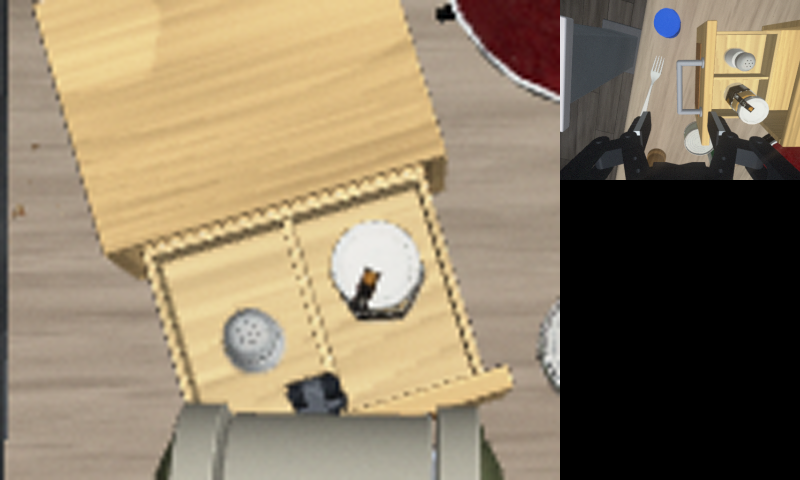

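The drawer is open. The salt's perforated cap is in the left pocket at crop (254,336) and the honey lid in the right pocket at (378,265).

```bash
python3 - <<'E'
from h import *
import pickle
c=pickle.load(open("t2.pkl","rb"));w=pickle.load(open("w3.pkl","rb"))
A=lambda U,V,z:atz(c,140+U/4-.4,120+V/4-.4,z)
yaw=np.radians(15.1);X=np.array([np.cos(yaw),np.sin(yaw)]);Y=np.array([-X[1],X[0]])
pl=np.array([.5425,.1811])
for n,q in dict(salt1=(255,332,.112),salt2=(254,340,.096),honey=(378,265,.121),panelR=(475,390,.142),panelRout=(510,383,.142)).items():
    p=A(*q);d=p[:2]-pl;print(n,p.round(4),"in pocket_left frame",(d@X).round(4),(d@Y).round(4))
s=A(255,332,.112);print("salt top in wrist px",px(w,s),"honey",px(w,A(378,265,.121)))
cv2.imwrite("pics/w3b.png",cv2.resize(w["img"][40:290,200:512][:,:,::-1],None,fx=2.5,fy=2.4,interpolation=cv2.INTER_CUBIC))
E
```

```text
salt1 [0.5411 0.1696 0.112 ] in pocket_left frame -0.0044 -0.0108
salt2 [0.5374 0.1718 0.096 ] in pocket_left frame -0.0074 -0.0076
honey [0.581  0.0913 0.121 ] in pocket_left frame 0.0138 -0.0967
panelR [0.5003 0.0328 0.142 ] in pocket_left frame -0.0794 -0.1322
panelRout [0.5041 0.0113 0.142 ] in pocket_left frame -0.0813 -0.154
salt top in wrist px (np.float64(401.0676758055357), np.float64(139.4010154095086)) honey (np.float64(412.0056081473268), np.float64(238.3669721421419))
```

View pics/w3b.png

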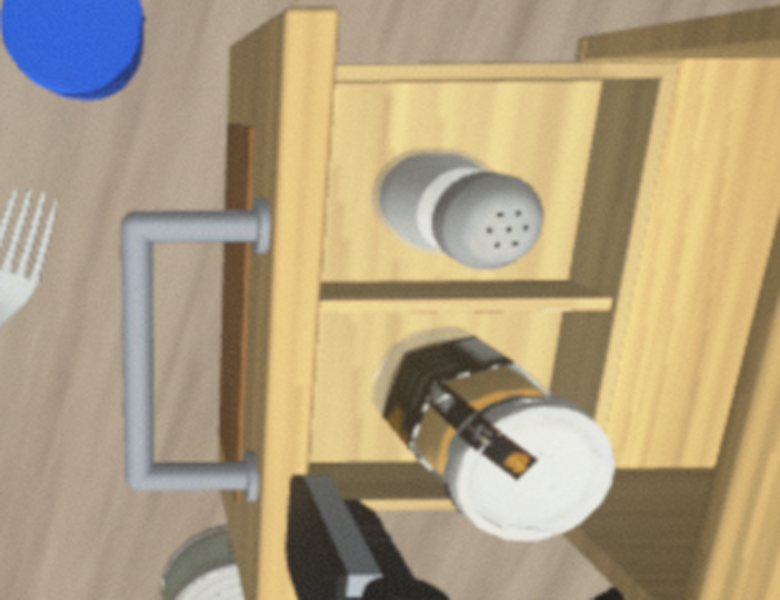

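Holes centre at crop (508,229), i.e. about (403,135) full-res, within 4 px of the prediction.

```bash
python3 - <<'E'
from h import *
import pickle
w=pickle.load(open("w3.pkl","rb"))
print(atz(w,403,135,.112), atz(w,200+488/2.5,40+219/2.4,.100))
p=go(.539,.172,.25);go(.539,.172,.148,p=p)
E
```

```text
[0.5411639  0.17333289 0.112     ] [0.53943485 0.17428294 0.1       ]
total [1.98 6.01 2.42] rows 6 each [0.331 1.002 0.403]
total [-0.   0.   5.1] rows 6 each [-0.    0.    0.85]
```

arm_command(
  plan=[
    [0.34,1,0.4,0,0,0,62],
    [0.34,1,0.4,0,0,0,62],
    [0.34,1,0.4,0,0,0,62],
    [0.34,1,0.4,0,0,0,62],
    [0.34,1,0.4,0,0,0,62],
    [0.34,1,0.4,0,0,0,62],
    [0,0.05,0,0,0,0,62],
    [0,0,0,0,0,0,62],
  ],
)

```text
time_s: 8.45
eef_pos: [0.5393, 0.173, 0.2497]
eef_rot: [[-0.26, 0.966, -0.003], [0.966, 0.26, -0.0], [0.0, -0.003, -1.0]]
ft_force: [-0.1, -0.3, -0.9]
width: 0.0617
grasp_force: 0.0
```

```bash
python3 - <<'E'
from h import *
print(r.state()["eef_pos"]);go(.540,.173,.148)
w=cap("wrist","w4.png");print(px(w,(.54,.173,.112)))
cv2.imwrite("pics/w4b.png",cv2.resize(w["img"][:,:,::-1],(640,480)))
E
```

```text
[0.53934725 0.17301438 0.24970263]
total [-0.01  0.04  5.09] rows 6 each [-0.002  0.007  0.848]
(np.float64(255.53622299544347), np.float64(203.23827953093866))
```

View pics/w4b.png

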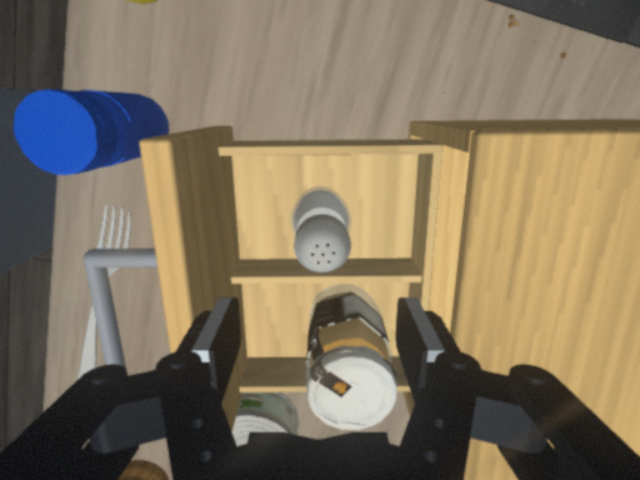

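The cap holes are at (322,254), i.e. (258,203) full-res against a predicted (255.5,203), so the gripper is centred over the salt. Descend, grip, lift.

arm_command(
  plan=[
    [0,0,0.85,0,0,0,62],
    [0,0,0.85,0,0,0,62],
    [0,0,0.85,0,0,0,62],
    [0,0,0.85,0,0,0,62],
    [0,0,0.85,0,0,0,62],
    [0,0,0.85,0,0,0,62],
    [0,0,0,0,0,0,62],
    [0,0,0,0,0,0,35],
    [0,0,0,0,0,0,35],
    [0,0,0,0,0,0,35],
    [0,0,0,0,0,0,35],
    [0,0,0,0,0,0,35],
  ],
  squeeze=25,
)

```text
time_s: 9.7
eef_pos: [0.5399, 0.1731, 0.1493]
eef_rot: [[-0.259, 0.966, 0.001], [0.966, 0.259, 0.0], [-0.0, 0.001, -1.0]]
ft_force: [-0.4, 0.5, 0.1]
width: 0.035
grasp_force: 0.3
```

arm_command(
  plan=[
    [0,0,0,0,0,0,28],
    [0,0,0,0,0,0,28],
    [0,0,0,0,0,0,28],
  ],
)

```text
time_s: 10.0
eef_pos: [0.5402, 0.1731, 0.1494]
eef_rot: [[-0.259, 0.966, 0.001], [0.966, 0.259, 0.0], [-0.0, 0.001, -1.0]]
ft_force: [0.3, 1.0, 6.1]
width: 0.033
grasp_force: 25.0
```

```bash
python3 - <<'E'
from h import *
s=r.state();print(s["eef_pos"],s["width"],s["grasp_force"])
w=cap("wrist","w5.png");c=cap("side","s5.png");print(px(w,(.54,.173,.112)),px(c,(.54,.173,.1)))
u,v=map(int,px(c,(.54,.173,.1)))
o=np.hstack([cv2.resize(w["img"],(480,360)),cv2.resize(c["img"][v-45:v+45,u-40:u+40],(320,360),interpolation=cv2.INTER_CUBIC)])
cv2.imwrite("pics/w5b.png",o[:,:,::-1])
E
```

```text
[0.54015926 0.17312097 0.14944002] 0.03303973649074493 24.991984282823978
(np.float64(253.65924370854563), np.float64(292.18052900080477)) (np.float64(219.29187305624322), np.float64(213.70844194399143))
```

Gripping at 33 mm means the pads are on the cap only. The panel and the honey jar both leave room, so I'll regrip 20 mm lower on the body.

arm_command(
  plan=[
    [0,0,0,0,0,0,62],
    [0,0,0,0,0,0,62],
    [0,0,0,0,0,0,62],
    [0,0,0.5,0,0,0,62],
    [0,0,0.5,0,0,0,62],
    [0,0,0,0,0,0,62],
    [0,0,0,0,0,0,36],
    [0,0,0,0,0,0,36],
    [0,0,0,0,0,0,36],
    [0,0,0,0,0,0,36],
    [0,0,0,0,0,0,36],
  ],
)

```text
time_s: 11.2
eef_pos: [0.5397, 0.1731, 0.1288]
eef_rot: [[-0.259, 0.966, -0.0], [0.966, 0.259, -0.0], [0.0, -0.0, -1.0]]
ft_force: [0.0, 0.4, 0.2]
width: 0.0388
grasp_force: 24.9
```

arm_command(
  plan=[
    [0,0,-0.4,0,0,0,34],
    [0,0,-0.8,0,0,0,34],
    [0,0,-0.8,0,0,0,34],
    [0,0,-0.8,0,0,0,34],
    [0,0,-0.8,0,0,0,34],
    [0,0,-0.8,0,0,0,34],
    [0,0,-0.8,0,0,0,34],
    [0,0,-0.8,0,0,0,34],
    [0,0,-0.8,0,0,0,34],
    [0,0,-0.8,0,0,0,34],
    [0,0,0,0,0,0,34],
  ],
  squeeze=35,
)

```text
time_s: 12.3
eef_pos: [0.5402, 0.1731, 0.2834]
eef_rot: [[-0.259, 0.966, 0.005], [0.966, 0.259, 0.0], [-0.001, 0.005, -1.0]]
ft_force: [0.1, -0.1, -0.7]
width: 0.0381
grasp_force: 36.0
```

```bash
python3 - <<'E'
from h import *
s=r.state();print(s["eef_pos"],s["width"],s["grasp_force"])
p=go(.425,-.068,.24);go(.425,-.068,.1085,p=p)
w=cap("wrist","w6.png");c=cap("side","s6.png")
u,v=map(int,px(c,s["eef_pos"]-np.array([0,0,.1])))
o=np.hstack([cv2.resize(w["img"],(480,360)),cv2.resize(c["img"][v-45:v+45,u-40:u+40],(320,360),interpolation=cv2.INTER_CUBIC)])
cv2.imwrite("pics/w6b.png",o[:,:,::-1])
E
```

```text
[0.54019888 0.17313808 0.283402  ] 0.03813268389929596 35.973400554503314
total [-10.15  -8.7    2.14] rows 11 each [-0.923 -0.791  0.194]
total [ 0.   -0.03  6.57] rows 7 each [ 0.001 -0.004  0.939]
```

View pics/w6b.png

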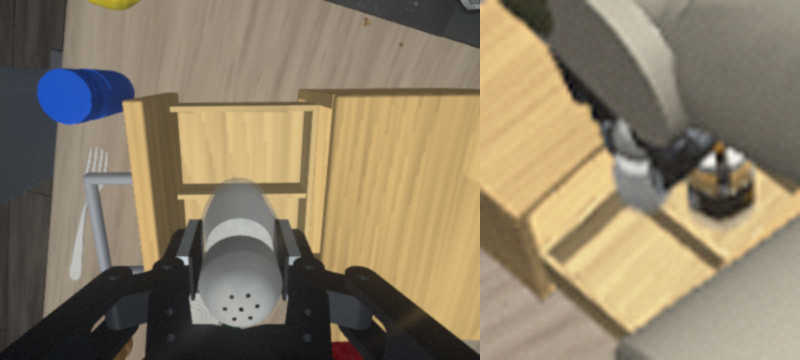

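The shaker hangs upright in the fingers at (240,260) in the left picture, and the left pocket is empty. Carrying it to the mill's left side.

arm_command(
  plan=[
    [-0.92,-0.79,0.1,0,0,0,34],
    [-0.92,-0.79,0.1,0,0,0,34],
    [-0.92,-0.79,0.1,0,0,0,34],
    [-0.92,-0.79,0.1,0,0,0,34],
    [-0.92,-0.79,0.1,0,0,0,34],
    [-0.92,-0.79,0.1,0,0,0,34],
    [-0.92,-0.79,0.3,0,0,0,34],
    [-0.92,-0.79,0.3,0,0,0,34],
    [-0.92,-0.79,0.3,0,0,0,34],
    [-0.92,-0.79,0.3,0,0,0,34],
    [-0.92,-0.79,0.3,0,0,0,34],
    [0,0,0,0,0,0,34],
  ],
)

```text
time_s: 13.6
eef_pos: [0.4232, -0.0689, 0.2376]
eef_rot: [[-0.257, 0.966, -0.003], [0.966, 0.257, 0.001], [0.002, -0.003, -1.0]]
ft_force: [-0.5, -0.3, -0.9]
width: 0.0379
grasp_force: 36.0
```

```bash
python3 - <<'E'
from h import *
s=r.state();print(s["eef_pos"],s["width"],s["grasp_force"],s["ft_force"])
go(.425,-.068,.1085)
E
```

```text
[ 0.42320028 -0.06890575  0.23761878] 0.03790866858307249 35.95728818618227 [-0.47272391 -0.2567065  -0.90346921]
total [0.01 0.12 6.46] rows 7 each [0.001 0.016 0.922]
```

arm_command(
  plan=[
    [0,0,0.9,0,0,0,34],
    [0,0,0.9,0,0,0,34],
    [0,0,0.9,0,0,0,34],
    [0,0,0.9,0,0,0,34],
    [0,0,0.9,0,0,0,34],
    [0,0,0.9,0,0,0,34],
    [0,0,0.5,0,0,0,34],
    [0,0,0.3,0,0,0,34],
    [0,0,0.1,0,0,0,34],
    [0,0,0,0,0,0,34],
    [0,0,0,0,0,0,34],
  ],
)

```text
time_s: 14.7
eef_pos: [0.4247, -0.0675, 0.1133]
eef_rot: [[-0.259, 0.966, 0.001], [0.966, 0.259, -0.0], [-0.0, 0.001, -1.0]]
ft_force: [1.1, -1.0, -1.3]
width: 0.0381
grasp_force: 36.0
```

arm_command(
  plan=[
    [0,0,0.1,0,0,0,34],
    [0,0,0.1,0,0,0,34],
    [0,0,0.05,0,0,0,34],
    [0,0,0,0,0,0,34],
    [0,0,0,0,0,0,34],
  ],
)

```text
time_s: 15.2
eef_pos: [0.4245, -0.0675, 0.1079]
eef_rot: [[-0.259, 0.966, -0.0], [0.966, 0.259, 0.0], [0.0, -0.0, -1.0]]
ft_force: [-0.1, 0.4, -0.6]
width: 0.0381
grasp_force: 36.0
```

arm_command(
  plan=[
    [0,0,0.05,0,0,0,38],
    [0,0,0,0,0,0,38],
    [0,0,0,0,0,0,45],
    [0,0,0,0,0,0,56],
    [0,0,0,0,0,0,56],
    [0,0,0,0,0,0,56],
    [0,0,0,0,0,0,56],
    [0,0,-0.5,0,0,0,56],
    [0,0,-1,0,0,0,56],
    [0,0,-1,0,0,0,56],
    [0,0,-1,0,0,0,56],
    [0,0,-1,0,0,0,56],
  ],
)

```text
time_s: 16.4
eef_pos: [0.4243, -0.0674, 0.1985]
eef_rot: [[-0.259, 0.966, 0.0], [0.966, 0.259, -0.0], [-0.0, 0.0, -1.0]]
ft_force: [0.0, 0.2, 0.9]
width: 0.0564
grasp_force: 0.0
```

arm_command(
  plan=[
    [0,0,-1,0,0,0,56],
    [0,0,-1,0,0,0,56],
    [0,0,-1,0,0,0,56],
    [0,0,-1,0,0,0,56],
    [0,0,0,0,0,0,56],
    [0,0,0,0,0,0,56],
  ],
)

```text
time_s: 17.0
eef_pos: [0.4242, -0.0674, 0.277]
eef_rot: [[-0.259, 0.966, 0.0], [0.966, 0.259, -0.0], [-0.0, 0.0, -1.0]]
ft_force: [0.2, 0.3, 0.2]
width: 0.0558
grasp_force: 0.0
```

```bash
python3 - <<'E'
from h import *
import pickle
s=r.state();print(s["eef_pos"],s["width"],s["grasp_force"],s["ft_force"])
w=cap("wrist","w7.png");c=cap("top","t7.png");pickle.dump((w,c),open("s7.pkl","wb"))
print("salt top/base expected wrist",px(w,(.4245,-.0675,.09)),px(w,(.4245,-.0675,0)),"jar lid wrist",px(w,(.5985,-.102,.106)),"top: jar",px(c,(.5985,-.102,.106)),"salt",px(c,(.4245,-.0675,.09)))
# green lid in top and wrist
for n,i in(("wrist",w),("top",c)):
    h=cv2.cvtColor(i["img"],cv2.COLOR_RGB2HSV)
    m=cv2.inRange(h,(45,110,50),(80,255,255));k,l,st,ce=cv2.connectedComponentsWithStats(m)
    for j in range(1,k):
        if st[j,4]>40:print(n,st[j],ce[j])
E
```

```text
[ 0.42418645 -0.06735986  0.27703228] 0.05579967218972233 0.0 [0.16734282 0.30614115 0.22344227]
salt top/base expected wrist (np.float64(254.35046795192292), np.float64(182.4654621616525)) (np.float64(254.24023178767703), np.float64(158.8258918046251)) jar lid wrist (np.float64(433.4213474912991), np.float64(272.14835457692067)) top: jar (np.float64(309.7073392457607), np.float64(178.37613096321954)) salt (np.float64(297.6708449829674), np.float64(247.00933749357588))
wrist [ 400  249   58   44 1531] [431.93207054 271.32331809]
top [409  41  12  16  66] [413.77272727  48.22727273]
top [245  49  16  21 153] [252.38562092  59.54901961]
top [300 170  18  18 219] [309.05479452 178.3652968 ]
```

```bash
python3 - <<'E'
from h import *
import pickle
w,c=pickle.load(open("s7.pkl","rb"))
print("jar wrist",atz(w,431.9,271.3,.106),"top",atz(c,309.05,178.4,.106))
p=go(.598,-.102,.25);go(.598,-.102,.126,p=p)
s=r.state();w4=dict(w);w4["o"]=w["o"]-s["eef_pos"]+np.array([.5393,.1730,.2497])
X=np.array([.9655,.2605]);Y=np.array([-X[1],X[0]])
for n,u,v,z in(("side",325,153,.058),("div",325,268,.058),("panel in",235,215,.142)):
    q=atz(w4,u/1.25,v/1.25,z);d=q[:2]-[.5425,.1811];print(n,q.round(4),(d@X).round(4),(d@Y).round(4))
E
```

```text
jar wrist [ 0.5968198  -0.10155042  0.106     ] top [ 0.5984695  -0.10031067  0.106     ]
total [-3.93  7.95  1.3 ] rows 8 each [-0.491  0.994  0.162]
total [-0.01  0.01  6.2 ] rows 7 each [-0.001  0.001  0.886]
side [0.5312 0.2225 0.058 ] -0.0001 0.0429
div [0.553  0.1432 0.058 ] 0.0003 -0.0393
panel in [0.4938 0.1925 0.142 ] -0.044 0.0237
```

arm_command(
  plan=[
    [-0.49,0.99,0,0,0,0,66],
    [-0.49,0.99,0,0,0,0,66],
    [-0.49,0.99,0,0,0,0,66],
    [-0.49,0.99,0.1,0,0,0,66],
    [-0.49,0.99,0.2,0,0,0,66],
    [-0.49,0.99,0.3,0,0,0,66],
    [-0.49,0.99,0.3,0,0,0,66],
    [-0.49,0.99,0.4,0,0,0,66],
    [0,0,0,0,0,0,66],
    [0,0,0,0,0,0,66],
  ],
)

```text
time_s: 18.1
eef_pos: [0.5974, -0.102, 0.2497]
eef_rot: [[-0.259, 0.966, -0.002], [0.966, 0.259, 0.001], [0.002, -0.002, -1.0]]
ft_force: [-0.5, 0.1, 0.2]
width: 0.0662
grasp_force: 0.0
```

```bash
python3 - <<'E'
from h import *
s=r.state();print(s["eef_pos"],s["width"])
w=cap("wrist","w8.png")
m=cv2.inRange(cv2.cvtColor(w["img"],cv2.COLOR_RGB2HSV),(45,110,50),(80,255,255));k,l,st,ce=cv2.connectedComponentsWithStats(m)
for j in range(1,k):
    if st[j,4]>200:print(st[j],ce[j],atz(w,*ce[j],.106),atz(w,st[j,0]+st[j,2]/2,st[j,1]+st[j,3]/2,.104))
go(.5977,-.101,.126)
E
```

```text
[ 0.59744713 -0.10200946  0.24970774] 0.06620184114120779
[ 229  172   59   56 2303] [257.81849761 199.73382545] [ 0.59963152 -0.10101436  0.106     ] [ 0.60038255 -0.10179572  0.104     ]
total [0.03 0.04 6.22] rows 7 each [0.005 0.006 0.888]
```

arm_command(
  plan=[
    [0.04,0.06,0.88,0,0,0,66],
    [0,0,0.88,0,0,0,66],
    [0,0,0.88,0,0,0,66],
    [0,0,0.88,0,0,0,66],
    [0,0,0.88,0,0,0,66],
    [0,0,0.88,0,0,0,66],
    [0,0,0.88,0,0,0,66],
    [0,0,0,0,0,0,66],
    [0,0,0,0,0,0,35],
    [0,0,0,0,0,0,35],
    [0,0,0,0,0,0,35],
    [0,0,0,0,0,0,35],
  ],
  squeeze=30,
)

```text
time_s: 19.35
eef_pos: [0.5991, -0.1012, 0.1291]
eef_rot: [[-0.259, 0.966, 0.002], [0.966, 0.259, -0.001], [-0.001, 0.002, -1.0]]
ft_force: [0.2, 0.8, 6.9]
width: 0.0447
grasp_force: 31.0
```

arm_command(
  plan=[
    [0,0,-0.4,0,0,0,35],
    [0,0,-0.8,0,0,0,35],
    [0,0,-0.9,0,0,0,35],
    [0,0,-0.9,0,0,0,35],
    [0,0,-0.9,0,0,0,35],
    [0,0,-0.9,0,0,0,35],
    [0,0,-0.9,0,0,0,35],
    [0,0,-0.9,0,0,0,35],
    [0,0,-0.9,0,0,0,35],
    [0,0,-0.9,0,0,0,35],
    [0,0,0,0,0,0,35],
  ],
)

```text
time_s: 20.45
eef_pos: [0.599, -0.1011, 0.2984]
eef_rot: [[-0.259, 0.966, 0.004], [0.966, 0.259, -0.002], [-0.003, 0.004, -1.0]]
ft_force: [-0.5, -0.5, -1.1]
width: 0.0452
grasp_force: 31.0
```

```bash
python3 - <<'E'
from h import *
s=r.state();print(s["eef_pos"],s["width"],s["grasp_force"],s["ft_force"])
w=cap("wrist","w9.png")
m=cv2.inRange(cv2.cvtColor(w["img"],cv2.COLOR_RGB2HSV),(45,110,50),(80,255,255));k,l,st,ce=cv2.connectedComponentsWithStats(m)
print([(st[j],ce[j]) for j in range(1,k) if st[j,4]>200],px(w,s["eef_pos"]-np.array([0,0,.129-.106])))
p=go(.542,.182,.297);go(.542,.182,.152,p=p)
E
```

```text
[ 0.59903401 -0.10109414  0.2984379 ] 0.04517481237995131 30.989723321981728 [-0.48576214 -0.5274476  -1.12360073]
[(array([ 194,  238,  121,  114, 9348], dtype=int32), array([253.43977321, 299.57178006]))] (np.float64(254.02228485055457), np.float64(317.1347624635444))
total [14.4   0.93 -0.04] rows 15 each [ 0.96   0.062 -0.002]
total [ 0.01 -0.01  7.25] rows 8 each [ 0.001 -0.001  0.906]
```

arm_command(
  plan=[
    [0.5,0.06,0,0,0,0,35],
    [0.98,0.06,0,0,0,0,35],
    [0.98,0.06,0,0,0,0,35],
    [0.98,0.06,0,0,0,0,35],
    [0.98,0.06,0,0,0,0,35],
    [0.98,0.06,0,0,0,0,35],
    [0.98,0.06,0,0,0,0,35],
    [0.98,0.06,0,0,0,0,35],
    [0.98,0.06,0,0,0,0,35],
    [0.98,0.06,0,0,0,0,35],
    [0.98,0.06,0,0,0,0,35],
    [0.98,0.06,0,0,0,0,35],
  ],
)

```text
time_s: 21.7
eef_pos: [0.5529, 0.123, 0.2955]
eef_rot: [[-0.261, 0.965, -0.001], [0.965, 0.261, 0.0], [0.0, -0.001, -1.0]]
ft_force: [0.6, -0.6, -0.8]
width: 0.0446
grasp_force: 31.0
```

arm_command(
  plan=[
    [0.98,0.06,0,0,0,0,35],
    [0.98,0.06,0,0,0,0,35],
    [0.98,0.06,0,0,0,0,35],
    [0,0,0,0,0,0,35],
    [0,0,0,0,0,0,35],
  ],
)

```text
time_s: 22.2
eef_pos: [0.5416, 0.1793, 0.2955]
eef_rot: [[-0.261, 0.965, -0.0], [0.965, 0.261, -0.0], [-0.0, -0.001, -1.0]]
ft_force: [-0.6, -0.0, -1.1]
width: 0.0445
grasp_force: 31.0
```

```bash
python3 - <<'E'
from h import *
s=r.state();print(s["eef_pos"],s["width"],s["grasp_force"])
go(.542,.182,.152)
w=cap("wrist","w10.png");c=cap("side","s10.png")
u,v=map(int,px(c,s["eef_pos"]-np.array([0,0,.15])))
o=np.hstack([cv2.resize(w["img"],(480,360)),cv2.resize(c["img"][v-60:v+60,u-50:u+56],(320,360),interpolation=cv2.INTER_CUBIC)])
cv2.imwrite("pics/w10b.png",o[:,:,::-1])
E
```

```text
[0.5416182  0.1792993  0.29553689] 0.0444860947637904 30.95653627999127
total [0.13 0.06 7.18] rows 8 each [0.016 0.007 0.897]
```

View pics/w10b.png

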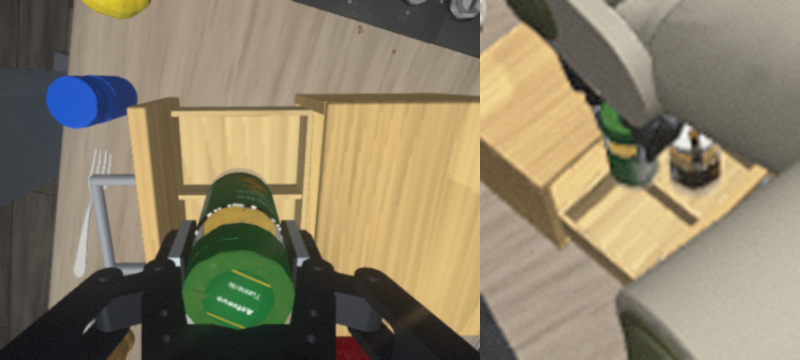

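The jar hangs upright at (238,255) above the left pocket, drawer open and honey standing. Lowering.

arm_command(
  plan=[
    [0.13,0.05,0.9,0,0,0,35],
    [0,0,0.9,0,0,0,35],
    [0,0,0.9,0,0,0,35],
    [0,0,0.9,0,0,0,35],
    [0,0,0.9,0,0,0,35],
    [0,0,0.9,0,0,0,35],
    [0,0,0.8,0,0,0,35],
    [0,0,0.5,0,0,0,35],
    [0,0,0.3,0,0,0,35],
    [0,0,0,0,0,0,35],
    [0,0,0,0,0,0,35],
  ],
)

```text
time_s: 23.4
eef_pos: [0.543, 0.181, 0.1563]
eef_rot: [[-0.259, 0.966, 0.001], [0.966, 0.259, 0.0], [-0.0, 0.001, -1.0]]
ft_force: [0.0, -1.2, -0.5]
width: 0.0445
grasp_force: 31.0
```

arm_command(
  plan=[
    [0,0,0.1,0,0,0,35],
    [0,0,0.08,0,0,0,35],
    [0,0,0.05,0,0,0,35],
    [0,0,0,0,0,0,35],
    [0,0,0,0,0,0,35],
  ],
)

```text
time_s: 23.9
eef_pos: [0.5427, 0.1811, 0.1512]
eef_rot: [[-0.259, 0.966, 0.0], [0.966, 0.259, -0.0], [-0.0, 0.0, -1.0]]
ft_force: [0.3, -0.7, -1.0]
width: 0.0448
grasp_force: 30.9
```

arm_command(
  plan=[
    [0,0,0.03,0,0,0,46],
    [0,0,0,0,0,0,50],
    [0,0,0,0,0,0,66],
    [0,0,0,0,0,0,66],
    [0,0,0,0,0,0,66],
    [0,0,0,0,0,0,66],
    [0,0,-0.5,0,0,0,66],
    [0,0,-1,0,0,0,66],
    [0,0,-1,0,0,0,66],
    [0,0,-1,0,0,0,66],
    [0,0,-1,0,0,0,66],
    [0,0,-1,0,0,0,66],
  ],
)

```text
time_s: 25.1
eef_pos: [0.5428, 0.1811, 0.2624]
eef_rot: [[-0.259, 0.966, 0.002], [0.966, 0.259, 0.0], [-0.0, 0.002, -1.0]]
ft_force: [0.4, 0.4, -0.2]
width: 0.0658
grasp_force: 0.0
```

arm_command(
  plan=[
    [0,0,-1,0,0,0,66],
    [0,0,-0.5,0,0,0,66],
    [0,0,0,0,0,0,66],
    [0,0,0,0,0,0,66],
  ],
)

```text
time_s: 25.5
eef_pos: [0.5425, 0.181, 0.29]
eef_rot: [[-0.259, 0.966, -0.001], [0.966, 0.259, -0.0], [0.0, -0.001, -1.0]]
ft_force: [0.1, 0.3, 0.2]
width: 0.0661
grasp_force: 0.0
```

```bash
python3 - <<'E'
from h import *
s=r.state();print(s["eef_pos"],s["width"],s["grasp_force"])
w=cap("wrist","w11.png");c=cap("top","t11.png");print("jar lid exp",px(w,(.543,.181,.128)),"handle exp ends",px(w,(.4335+.0117,.1022-.0435,.125)),px(w,(.4335-.0117,.1022+.0435,.125)))
m=cv2.inRange(cv2.cvtColor(w["img"],cv2.COLOR_RGB2HSV),(45,110,50),(80,255,255));k,l,st,ce=cv2.connectedComponentsWithStats(m)
print([(st[j],ce[j]) for j in range(1,k) if st[j,4]>200])
p=go(.4335,.1022,.27);go(.4335,.1022,.18,p=p)
o=np.hstack([cv2.resize(w["img"],(480,360)),cv2.resize(c["img"][150:270,220:326],(320,360),interpolation=cv2.INTER_CUBIC)])
cv2.imwrite("pics/w11b.png",o[:,:,::-1])
E
```

```text
[0.54250602 0.1810411  0.28997463] 0.06607162438273567 0.0
jar lid exp (np.float64(254.86689594588535), np.float64(192.01092431948132)) handle exp ends (np.float64(112.00289021501578), np.float64(290.0646207622962)) (np.float64(95.98933303536947), np.float64(193.87817983114883))
[(array([ 228,  161,   55,   58, 2107], dtype=int32), array([255.33412435, 191.09159943]))]
total [-2.39 -6.28  0.99] rows 7 each [-0.342 -0.897  0.141]
total [-0.    0.01  4.5 ] rows 5 each [-0.     0.002  0.9  ]
```

arm_command(
  plan=[
    [-0.34,-0.9,0.05,0,0,0,26],
    [-0.34,-0.9,0.05,0,0,0,26],
    [-0.34,-0.9,0.05,0,0,0,26],
    [-0.34,-0.9,0.05,0,0,0,26],
    [-0.34,-0.9,0.2,0,0,0,26],
    [-0.34,-0.9,0.3,0,0,0,26],
    [-0.34,-0.9,0.3,0,0,0,26],
    [0,0,0,0,0,0,26],
    [0,0,0,0,0,0,26],
  ],
)

```text
time_s: 26.5
eef_pos: [0.4336, 0.1025, 0.2704]
eef_rot: [[-0.259, 0.966, -0.0], [0.966, 0.259, 0.0], [0.0, -0.0, -1.0]]
ft_force: [0.2, -0.0, 0.3]
width: 0.026
grasp_force: 0.0
```

```bash
python3 - <<'E'
from h import *
s=r.state();print(s["eef_pos"],s["width"])
go(.4337,.1022,.18)
w=cap("wrist","w12.png")
e=px(w,(.4335+.0117*.6,.1022-.0435*.6,.125)),px(w,(.4335-.0117*.6,.1022+.0435*.6,.125));print(e)
for u,v in e:  # grey (low-saturation) run across bar
    if 0<=v<384:
        row=w["img"][int(v)].astype(int);print(int(v),[(i,*row[i]) for i in range(int(u)-24,int(u)+25,4)])
E
```

```text
[0.43361462 0.10245068 0.27043346] 0.02602055200781178
total [-0.01  0.    4.52] rows 5 each [-0.003  0.     0.904]
((np.float64(253.94621355701466), np.float64(232.83771265676165)), (np.float64(253.8812228622474), np.float64(163.49795914704492)))
232 [(229, np.int64(186), np.int64(170), np.int64(149)), (233, np.int64(189), np.int64(172), np.int64(153)), (237, np.int64(186), np.int64(170), np.int64(149)), (241, np.int64(188), np.int64(171), np.int64(150)), (245, np.int64(190), np.int64(173), np.int64(151)), (249, np.int64(158), np.int64(153), np.int64(148)), (253, np.int64(182), np.int64(188), np.int64(195)), (257, np.int64(178), np.int64(184), np.int64(194)), (261, np.int64(133), np.int64(134), np.int64(133)), (265, np.int64(187), np.int64(172), np.int64(149)), (269, np.int64(170), np.int64(153), np.int64(135)), (273, np.int64(179), np.int64(161), np.int64(143)), (277, np.int64(179), np.int64(161), np.int64(139))]
163 [(229, np.int64(179), np.int64(162), np.int64(142)), (233, np.int64(178), np.int64(163), np.int64(142)), (237, np.int64(189), np.int64(175), np.int64(154)), (241, np.int64(187), np.int64(172), np.int64(150)), (245, np.int64(188), np.int64(172), np.int64(151)), (249, np.int64(152), np.int64(158), np.int64(163)), (253, np.int64(183), np.int64(187), np.int64(194)), (257, np.int64(173), np.int64(181), np.int64(187)), (261, np.int64(128), np.int64(127), np.int64(127)), (265, np.int64(196), np.int64(180), np.int64(158)), (269, np.int64(192), np.int64(174), np.int64(153)), (273, np.int64(192), np.int64(176), np.int64(156)), (277, np.int64(189), np.int64(174), np.int64(152))]
```

The bar runs at columns 249–261, centred between the fingers. Descend and grip.

arm_command(
  plan=[
    [0,0,0.9,0,0,0,26],
    [0,0,0.9,0,0,0,26],
    [0,0,0.9,0,0,0,26],
    [0,0,0.9,0,0,0,26],
    [0,0,0.9,0,0,0,26],
    [0,0,0,0,0,0,26],
    [0,0,0,0,0,0,26],
    [0,0,0,0,0,0,5],
    [0,0,0,0,0,0,5],
    [0,0,0,0,0,0,5],
    [0,0,0,0,0,0,5],
  ],
  squeeze=25,
)

```text
time_s: 27.65
eef_pos: [0.434, 0.1026, 0.1814]
eef_rot: [[-0.259, 0.966, 0.003], [0.966, 0.259, 0.0], [-0.0, 0.003, -1.0]]
ft_force: [2.5, 3.3, 7.2]
width: 0.0086
grasp_force: 24.9
```

arm_command(
  plan=[
    [0,0.15,0,0,0,0,5],
    [0,0.3,0,0,0,0,5],
    [0,0.5,0,0,0,0,5],
    [0,0.5,0,0,0,0,5],
    [0,0.5,0,0,0,0,5],
    [0,0.5,0,0,0,0,5],
    [0,0.5,0,0,0,0,5],
    [0,0.5,0,0,0,0,5],
    [0,0.5,0,0,0,0,5],
    [0,0.5,0,0,0,0,5],
    [0,0.5,0,0,0,0,5],
    [0,0.5,0,0,0,0,5],
  ],
)

```text
time_s: 28.85
eef_pos: [0.5384, 0.1315, 0.1814]
eef_rot: [[-0.26, 0.966, -0.0], [0.966, 0.26, 0.001], [0.001, -0.0, -1.0]]
ft_force: [-3.7, 5.1, 8.5]
width: 0.0088
grasp_force: 25.2
```

arm_command(
  plan=[
    [0,0.4,0,0,0,0,5],
    [0,0.3,0,0,0,0,5],
    [0,0.2,0,0,0,0,5],
    [0,0.1,0,0,0,0,5],
    [0,0,0,0,0,0,5],
    [0,0,0,0,0,0,5],
  ],
)

```text
time_s: 29.45
eef_pos: [0.5578, 0.1369, 0.1814]
eef_rot: [[-0.26, 0.966, 0.001], [0.966, 0.26, 0.002], [0.002, 0.001, -1.0]]
ft_force: [-0.0, 7.5, 6.5]
width: 0.009
grasp_force: 25.0
```

arm_command(
  plan=[
    [0,0.1,0,0,0,0,5],
    [0,0.1,0,0,0,0,5],
    [0,0.1,0,0,0,0,5],
    [0,0,0,0,0,0,5],
  ],
)

```text
time_s: 29.85
eef_pos: [0.5635, 0.1384, 0.1814]
eef_rot: [[-0.26, 0.966, 0.0], [0.966, 0.26, 0.002], [0.002, 0.001, -1.0]]
ft_force: [-1.7, 7.5, 7.1]
width: 0.0088
grasp_force: 25.0
```

arm_command(
  plan=[
    [0,0.08,0,0,0,0,5],
    [0,0.08,0,0,0,0,5],
    [0,0,0,0,0,0,5],
  ],
)

```text
time_s: 30.15
eef_pos: [0.5647, 0.1388, 0.1813]
eef_rot: [[-0.26, 0.966, -0.005], [0.966, 0.26, 0.0], [0.002, -0.005, -1.0]]
ft_force: [-12.0, 2.0, 13.9]
width: 0.009
grasp_force: 25.8
```

The tool moved only 1.2 of the commanded 3.2 mm while the force rose to 12 N, so the drawer is on its inner stop. Release and retreat.

arm_command(
  plan=[
    [0,-0.05,0,0,0,0,26],
    [0,0,0,0,0,0,26],
    [0,0,0,0,0,0,26],
    [0,0,0,0,0,0,26],
    [0,0,-0.5,0,0,0,26],
    [0,0,-1,0,0,0,26],
    [0,0,-1,0,0,0,26],
    [0,0,-1,0,0,0,26],
    [0,0,-1,0,0,0,26],
    [0,-1,-1,0,0,0,26],
    [0,-1,-1,0,0,0,26],
    [0,-1,0,0,0,0,26],
  ],
)

```text
time_s: 31.35
eef_pos: [0.5078, 0.1223, 0.3137]
eef_rot: [[-0.259, 0.966, 0.006], [0.966, 0.259, -0.0], [-0.001, 0.005, -1.0]]
ft_force: [0.1, -0.1, 0.0]
width: 0.0259
grasp_force: 0.0
```

```bash
python3 - <<'E'
from h import *
import pickle
s=r.state();print(s["eef_pos"],s["width"],s["ft_force"])
w=cap("wrist","w13.png");c=cap("side","s13.png")
# shut: handle expected at TCP(.5645,.1387); check bar on wrist, salt on side
h=np.array([.5645,.1387,.125]);Y=np.array([-.26,.966,0])
for k in(-.025,.025):
    u,v=px(w,h+Y*k)
    if 0<v<384:
        row=w["img"][int(v)].astype(int);print(round(u),[i for i in range(max(0,int(u)-30),int(u)+30) if row[i,2]>=row[i,0]])
for n,c in(("side",c),("top",cap("top","t13.png"))):
  print(n,"salt px",px(c,(.4245,-.0675,.09)),px(c,(.4245,-.0675,.03)),"mill",px(c,(.43,-.1675,.17)))
  for z in(.02,.04,.06,.08,.09):
    u,v=px(c,(.4245,-.0675,z));print(z,c["img"][int(v),int(u)-12:int(u)+13:3].tolist())
E
```

```text
[0.50776616 0.12227515 0.31373223] 0.025925157770840385 [ 0.13603566 -0.10190597  0.02276805]
319 [315, 316, 317, 318, 319, 320, 321, 322, 323, 324]
323 [318, 319, 320, 321, 322, 323, 324, 325, 326, 327, 328]
side salt px (np.float64(305.4971656263215), np.float64(205.481324539507)) (np.float64(303.01760796451504), np.float64(214.57999005876889)) mill (np.float64(334.33848621436334), np.float64(175.1931253274532))
0.02 [[163, 157, 139], [168, 160, 146], [169, 164, 147], [174, 168, 155], [177, 171, 155], [175, 170, 154], [180, 174, 157], [182, 177, 162], [186, 179, 160]]
0.04 [[157, 153, 138], [161, 156, 143], [166, 160, 145], [165, 162, 145], [174, 168, 151], [175, 170, 153], [178, 172, 156], [178, 172, 154], [183, 173, 159]]
0.06 [[151, 145, 131], [154, 151, 134], [161, 156, 143], [164, 158, 141], [167, 161, 145], [172, 165, 150], [173, 168, 151], [174, 168, 151], [178, 171, 155]]
0.08 [[140, 135, 122], [144, 140, 126], [153, 147, 132], [158, 154, 139], [163, 159, 144], [166, 159, 143], [170, 165, 148], [172, 166, 150], [177, 172, 156]]
0.09 [[122, 118, 105], [139, 135, 123], [146, 
[... 411 characters left out ...]
 [198, 198, 196], [202, 202, 199], [161, 153, 146], [166, 148, 131]]
0.04 [[169, 153, 135], [147, 137, 129], [160, 164, 163], [111, 111, 113], [143, 143, 144], [202, 201, 199], [197, 198, 196], [167, 152, 135], [165, 150, 133]]
0.06 [[170, 153, 136], [118, 118, 119], [83, 84, 86], [150, 153, 153], [187, 187, 186], [198, 198, 195], [166, 169, 168], [166, 149, 132], [167, 150, 134]]
0.08 [[168, 152, 135], [121, 124, 124], [99, 101, 102], [178, 181, 182], [198, 198, 196], [202, 202, 199], [161, 153, 146], [166, 148, 131], [164, 149, 133]]
0.09 [[161, 144, 127], [122, 125, 126], [102, 101, 102], [180, 183, 184], [157, 156, 156], [157, 158, 155], [167, 164, 159], [162, 146, 129], [162, 147, 130]]
```

```bash
python3 -c "
from bench import r
print(r.close_job())"
```

```text
the job is handed in; nothing more can be done
None
```

I completed all the steps and handed the job in: the salt stands beside the pepper mill, the spice jar is in the left pocket, and the drawer is shut against its stop. I was not shown the judge's verdict.

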